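Start the welding turntable under extraction

ROBOT

A 6-joint arm with a two-finger parallel gripper is mounted at the origin on the work surface. World frame = base frame: x ahead of the robot, y to its left, z up, the work surface at z = 0. Lengths are in mm, angles in rad, forces in N, time in s.
With the tool pointing down it reaches from about 275 to 725 mm from the base axis. Payload 15.9 kg.
Tool frame: the origin (TCP) lies between the finger pads; the fingertips stand 11 mm ahead of it and the grasp point (between the pads) lies 8 mm behind it (manip.tips_ahead is the distance from the TCP to the fingertips, in mm); z points along the fingers, y is the direction in which the jaws open and shut (so a half turn about z gives the same grasp; the last joint's range is limited). The gripper opens to 85 mm and grips with 20 to 120 N. Pads are 22 mm wide; open, the fingers measure 114 mm over their backs; the gripper's body (76 mm by 85 mm) begins 54 mm behind the grasp point. The pads swing forward as they close: fully open they stand 13 mm farther back than shut.
Start: joints at [0, 0.213, -0.034, 1.323, 0, 1.571], TCP at [499.985, -0, 242.306] pointing down, gripper open.
Joint ranges: [-2.98, 2.98], [-0.74, 1.72], [-1.14, 1.35], [-2.1, 2.04], [-1.57, 1.44], [-3.14, 3.14]. Speed limits (rad/s): [1.89, 1.89, 2.39, 2.57, 3.14, 3.14].

INTERFACE

Orientations are given as [roll, pitch, yaw] about the fixed x, y, z axes, in that order (R = Rz(yaw) Ry(pitch) Rx(roll)).
In Python, from station import manip gives the robot as it stands.
- The arm moves only by the tool apply_moves, never from a script. Its argument "commands" is a list of rows, each a list of 5 numbers: the shift along the world's x, y, z in mm, then the turn about the world's z in rad, then the closure, from 0 (fully open) to 1 (shut). In form: [[x, y, z, roll, jaw], ...]. A call has exactly 5 rows; each row shifts and turns the commanded pose from where the row before left it; what a row does not reach is not made up. A row lasts 1/12 s, in which the tool goes at most 41.7 mm and 7.16 degrees, less where a joint would pass 70% of its speed; a pose out of reach is approached as far as the arm can. A call is refused whole if a number of a shift passes 41.7 or a number of a turn 0.125, either way. A call with a gripper value outside its range is refused whole. The fingers move at their own pace and stop on an object; "newtons" is the grip in N (left out, the last holds). Time passes only in rows, so rows that do not move let the fingers close, or fill a call up. It gives the time, the measured TCP pose, the force and the opening at its end, in the units of the state.
- manip.get_obs(): the state, without advancing time (a new reading comes with each control period).
- manip.get_image(name): name is "scene" or "side" or "wrist"; returns (picture, depth): 480x640x3 uint8, blue, green, red; 480x640 float32, mm along the optical axis (not along the pixel's ray), 0 where there is no reading.
- manip.camera_model(name): a dict with "fovy" (degrees; the focal length in pixels is half the picture's height over the tangent of half this angle, whatever the lens; pixels are square), "cx", "cy" (the principal point, pixels), "view" (4x4, takes a point from world to camera coordinates). Camera axes: x right, y down, z forward; pixel columns grow to the right and rows downward; lengths in mm; the calibration is good to about 2 mm. A picture is of the moment at which its call begins: read the wrist's pose just before it. camera_model takes no time and is no camera call; for the wrist camera it gives the pose at the moment of the call.
- manip.hand_in(): hands the job in, once; it reports no verdict.
The state is a dict: "clock": time; "q": joint angles; "qd": joint speeds; "effort": joint torques, N m; "ee_pos": TCP position; "tcp_rot": TCP orientation; "ft_force": force on the tool from outside, world axes, zero at the start; "torque": the same for the moment, N m; "width": finger opening in mm.
Only numpy, scipy, OpenCV 4.12 (cv2) and the standard library are available. Lean on these libraries where they do the work, as an engineer would, in place of code of your own. Each camera call takes 0.05 s, during which the arm holds its last target.

TASK

Get the welding turntable running by pressing with closed fingertips: first switch on the fume extraction (left-hand rocker of the two-rocker metal switch box), then the turntable (left-hand rocker of its control deck), each by pressing down the raised end nearer the robot until it snaps over, and then push the square start key of the radio remote right in and let it out again. Work the remote where it lies: pick nothing up, and leave the other rockers, the mushroom stop, the round jog buttons and everything else on the bench as they are.

Things in the scene. Friction and masses are not known exactly. Their poses are not given: they have to be found in the camera images.
- switch_box: two-gang metal-clad switch box screwed to the bench: aluminium box 88 (x) x 146 (y) x 42 mm high, with two black rockers side by side in its top. Origin: centre of its underside on the bench; x points away from the robot at yaw 0, y to the left, z up; yaw within 0.35 rad. It may stand left or right on the bench
- extractor_rocker_end (a point): Left-hand rocker of the switch box (hinge at x 0, y +32 mm, 47 mm above bench): top of its near (-x) half, 16 mm from the hinge line, 4 mm from its end: press straight down here. 10 mm above the face plate while up, 5 mm when down. Rocker 40 (x) x 26 mm; 4 mm high bezel to 26 mm from the hinge line. A fingertip over the hinge line bears on both halves and cannot tip it
- extractor_rocker (a joint): fume extraction rocker angle, rad, hinge across its middle along the y of the body it sits in. 0 = near end (-x, robot's side) standing 6 mm proud, 0.32 = near end level, far end up. Snap action: past the middle it snaps over and stays; 3 to 4 N on the end tips it. 0 = extraction off (at the start), 0.32 = on
- lamp_rocker (a joint): bench lamp rocker, the right-hand one of the switch box (x = 0, y = -32 mm), the same kind of rocker; here 0 = on (near end down, as it stands at the start), 0.32 = off. To be left on
- turntable: welding turntable, fixed: blue base 240 (x) x 320 mm (y -170 to +150). Right half: tipped chuck head with workpiece, up to 330 mm high. Left half: flat grey deck 112 mm above the bench, two black rockers side by side near its front edge, 22 mm high speed dial behind (x 25, y 74). Origin on the bench under the base; x away from the robot at yaw 0, y left; yaw within 0.2 rad
- mains_rocker_end (a point): Left-hand (outer) rocker of the deck (hinge at x -70, y +106 mm, 117 mm above bench): top of its near (-x) half, 16 mm from the hinge line, 4 mm from its end: press straight down here. 10 mm above the face plate while up, 5 mm when down. Rocker 40 (x) x 26 mm; 4 mm high bezel to 26 mm from the hinge line. A fingertip over the hinge line bears on both halves and cannot tip it
- mains_rocker (a joint): turntable mains rocker angle, rad, hinge across its middle along the y of the body it sits in. 0 = near end (-x, robot's side) standing 6 mm proud, 0.32 = near end level, far end up. Snap action: past the middle it snaps over and stays; 3 to 4 N on the end tips it. 0 = off (at the start), 0.32 = on
- direction_rocker (a joint): direction rocker, the right-hand one of the deck (x = -70, y = +42 mm, next to the head), the same rocker in rad; 0 at the start. To be left as it is
- remote: radio hand remote, grey box 190 (x) x 78 (y) x 40 mm high, rubber bumpers 85 mm wide at its ends, about 0.6 kg, lying loose, keys up. Origin: centre of its underside; x along it to the mushroom stop end (away from the robot at yaw 0), y left; yaw within 0.4 rad. Left or right on the bench
- start_key_top (a point): centre of the top of the start key: the one square key, 26 x 26 mm, in the middle of the remote (x = 2 mm), its top 52 mm above the bench, 12 mm above the face of the remote, in a 34 mm square frame 3 mm high. Pressed straight down
- start_key (a joint): start key travel, m: 0 out, 0.005 fully in; springs back by itself; 1.5 N starts it, 4.5 N holds it fully in
- stop_head (a joint): stop: the mushroom head, 37 mm across, top 66 mm above the bench, at x = 60 mm of the remote; travel in m, 0 out, 0.005 in. Not to be pressed
- jog_left (a joint): left jog button, round, 21 mm across, top 50 mm above the bench, at x = -55, y = +21 mm of the remote; travel in m, 0 to 0.005. Not to be pressed
- jog_right (a joint): right jog button, the same, at x = -55, y = -21 mm. Not to be pressed
- drill: cordless drill driver standing on its battery, 215 mm tall; loose, origin on its underside; to be left where it is
- die_grinder: air die grinder lying on the bench, about 240 mm long, 47 mm tall; loose, origin on its underside; to be left where it is
- magnet: flat triangular welding magnet, legs 95 mm, 16 mm thick; loose, origin on its underside; to be left where it is
- spatter_can: upright spray can, 58 mm across, 155 mm tall; loose, origin on its underside; to be left where it is
- chipping_hammer: all-steel chipping hammer lying down, 270 mm long; loose, origin on its underside; to be left where it is
- wire_brush: wooden wire brush lying down, 265 mm long; loose, origin on its underside; to be left where it is
- tube_offcut: offcut of square steel tube, 50 x 50 x 85 mm, lying down; loose, origin on its underside; to be left where it is
Things that resemble listed ones, but are neither listed nor needed, are in the scene too. Leave any purple look-alike of the switch_box alone.

How it is judged:
By the outcome, as a careful person would: the job done as asked, in the order asked, and still so for the second after the job is handed in, with the robot touching nothing.
It also fails if it takes over 64 s, if anything falls off the work surface, if the arm or the gripper's body presses on something with over 40 N, if the wrist force passes 120 N, or if a joint passes its speed limit or range.

## Working session

There is one attempt and no reset: what is moved stays moved. The work goes in short steps, Python scripts to look and compute and a tool call to move; the robot and the scene stay as the last step left them, time stands still between calls to the robot, and variables do not carry over. Pictures are saved under pics/ and viewed, and the job is handed in when it is done.

Besides the shell and the picture viewer there is one more tool, called after "Call:" as a command line: name --pt "numbers of a row" for each row, then --argument value for the rest. apply_moves: Moves the arm, as the interface text tells. Its arguments: {"type":"object","properties":{"commands":{"type":"array"},"newtons":{"type":"number"}},"required":["commands"]}

```bash
mkdir -p pics
cat > h.py <<'E'
import numpy as np, cv2
from station import manip
def grab(n):
    m=manip.camera_model(n); im,d=manip.get_image(n)
    np.savez(f'pics/{n}.npz',im=im,d=d,view=np.array(m['view']),f=240/np.tan(np.radians(m['fovy'])/2),cx=m['cx'],cy=m['cy'])
    return im,d
class C:
    def __init__(s,n):
        z=np.load(f'pics/{n}.npz'); s.im=z['im'];s.d=z['d'];s.V=z['view'];s.f=float(z['f']);s.cx=float(z['cx']);s.cy=float(z['cy'])
        s.R=s.V[:3,:3]; s.o=-s.R.T@s.V[:3,3]
    def ray(s,u,v): return s.R.T@np.array([(u-s.cx)/s.f,(v-s.cy)/s.f,1])
    def plane(s,u,v,z): r=s.ray(u,v); return s.o+r*(z-s.o[2])/r[2]
    def dep(s,u,v): return s.o+s.ray(u,v)*s.d[int(round(v)),int(round(u))]
    def proj(s,p): c=s.R@np.array(p)+s.V[:3,3]; return c[0]/c[2]*s.f+s.cx, c[1]/c[2]*s.f+s.cy
    def cloud(s):
        v,u=np.mgrid[0:480,0:640]; r=np.stack([(u-s.cx)/s.f,(v-s.cy)/s.f,np.ones(u.shape)],-1)
        return s.o+(r*s.d[...,None])@s.R
E
python3 - <<'E'
from h import *
for n in('scene','side','wrist'):
    im,d=grab(n); cv2.imwrite(f'pics/{n}0.png',im); c=C(n); print(n,c.o.round(),c.f,c.ray(320,240).round(2),(d>0).mean())
o=manip.get_obs();print(o)
E
```

```text
scene [ 932.  521. 1266.] 510.84309768237097 [-0.35 -0.4  -0.85] 0.9957942708333334
side [-277. -825. 1207.] 586.3624283946573 [ 0.49  0.52 -0.7 ] 0.99603515625
wrist [499.  78. 374.] 390.4245702246528 [-0.   -0.29 -0.96] 0.99578125
{'clock': 0.15, 'q': array([-1.00071915e-05,  2.13225779e-01, -3.48405843e-02,  1.32351779e+00,
       -1.23637489e-05,  1.57078409e+00]), 'qd': array([ 0.00020397, -0.00221487,  0.00181498, -0.00013615, -0.00096384,
       -0.0004713 ]), 'effort': array([ 7.54873927e-04, -6.86405826e+01,  4.87247872e+01,  1.30636684e-02,
        8.93374795e-05, -4.25830592e-06]), 'ee_pos': array([ 4.99767227e+02, -8.76726426e-03,  2.41968031e+02]), 'tcp_rot': array([-3.14080483e+00,  1.23541072e-05,  1.57079856e+00]), 'ft_force': array([-0.25103305,  0.12375442,  0.05487697]), 'torque': array([ 0.01051216,  0.0418584 , -0.02125855]), 'width': 85.60328059833083}
```

View pics/scene0.png

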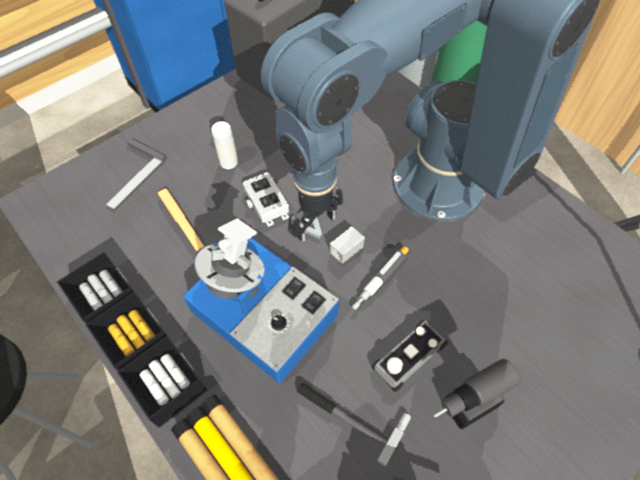

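View pics/side0.png

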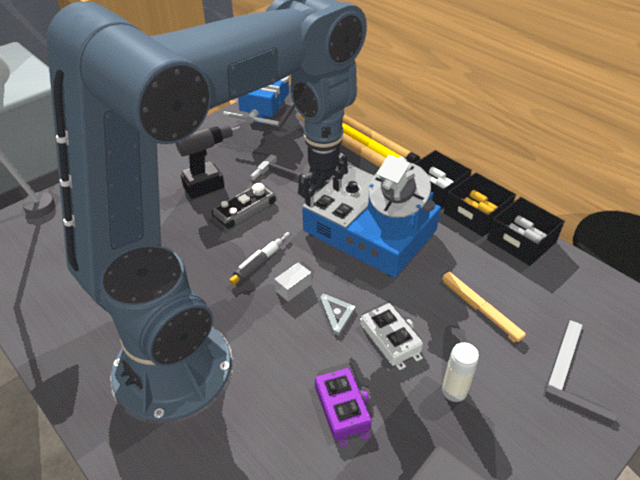

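View pics/wrist0.png

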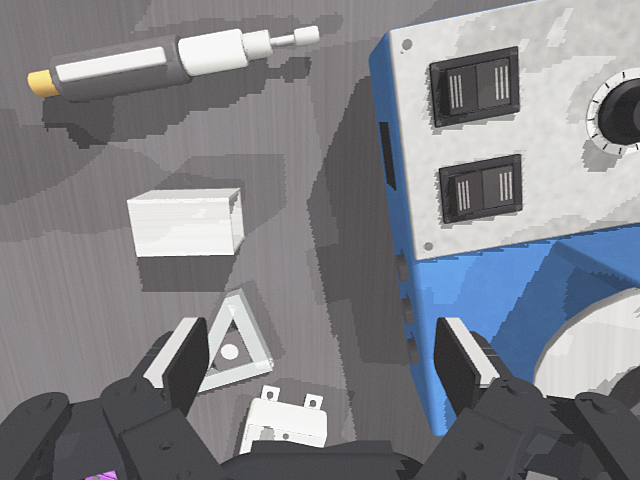

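Candidates for the switch box: the aluminium one at side (393,332) / scene (266,198), and the purple look-alike at side (343,405), which I leave alone. Deck rockers: wrist (475,85) is the outer (+y) one, and (480,190) is the direction rocker. Remote: scene (410,352) / side (244,205). Next come close crops with measurements.

Run:
```python
from h import *
s=C('side'); c=C('scene'); w=C('wrist')
a=cv2.resize(s.im[290:385,340:440],None,fx=4,fy=4,interpolation=cv2.INTER_CUBIC)
b=cv2.resize(c.im[315:395,365:455],None,fx=4.4,fy=4.4,interpolation=cv2.INTER_CUBIC)
h=max(a.shape[0],b.shape[0]); a=cv2.copyMakeBorder(a,0,h-a.shape[0],0,0,0);b=cv2.copyMakeBorder(b,0,h-b.shape[0],0,0,0)
cv2.imwrite('pics/crop1.png',np.hstack([a,b]))
def rect(cam,zlo,zhi,xr,yr,name):
    P=cam.cloud(); m=(P[...,2]>zlo)&(P[...,2]<zhi)&(P[...,0]>xr[0])&(P[...,0]<xr[1])&(P[...,1]>yr[0])&(P[...,1]<yr[1])
    q=P[m][:,:2].astype(np.float32); r=cv2.minAreaRect(q); print(name,len(q),'med z',np.median(P[m][:,2]).round(1),'rect',np.round(r[0],1),np.round(r[1],1),round(r[2],1))
for cam,u,v,n in((s,393,332,'box'),(c,266,198,'boxS'),(c,410,352,'rem'),(s,244,205,'remS'),(w,475,85,'mains'),(w,480,190,'dir'),(w,560,180,'deck'),(s,343,405,'purple'),(s,270,258,'grinder'),(c,313,301,'scmains'),(c,294,287,'scdir')): print(n,cam.dep(u,v).round(1))
p=s.dep(393,332); rect(s,36,48,(p[0]-100,p[0]+100),(p[1]-100,p[1]+100),'box side')
rect(c,36,48,(p[0]-100,p[0]+100),(p[1]-100,p[1]+100),'box scene')
p=c.dep(410,352); rect(c,30,70,(p[0]-130,p[0]+130),(p[1]-130,p[1]+130),'remote scene')
rect(s,30,70,(p[0]-130,p[0]+130),(p[1]-130,p[1]+130),'remote side')
```

```text
box [ 438.6 -318.    46.5]
boxS [ 458.3 -279.    46. ]
rem [484.7 333.7  53. ]
remS [464.1 303.7  44.6]
mains [593.   98.9 117.2]
dir [603.8  34.7 117.6]
deck [658.1  40.5 112.9]
purple [ 210.1 -376.    49.6]
grinder [407.7 117.8  -3.9]
scmains [593.9  95.7 118.3]
scdir [604.9  35.3 119.2]
box side 1409 med z 42.8 rect [ 451.2 -307.5] [146.9  97. ] 77.9
box scene 938 med z 42.0 rect [ 451.3 -299.5] [148.3  91.3] 76.7
remote scene 2147 med z 40.2 rect [480.  377.2] [186.8 172.4] 0.3
remote side 1116 med z 40.6 rect [476.3 372.2] [182.8 189.6] 89.9
```

View pics/crop1.png

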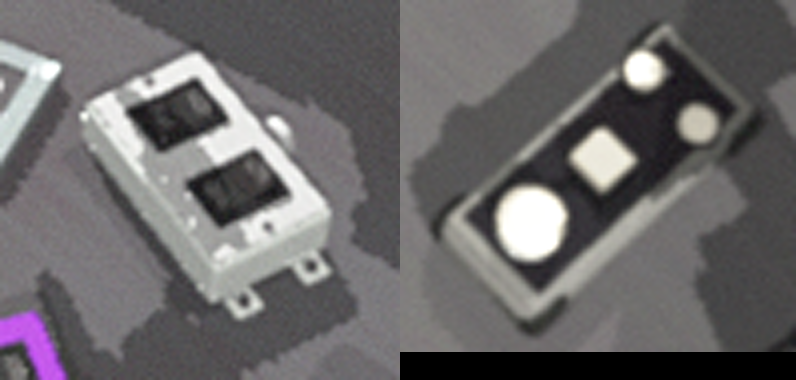

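The left crop is the aluminium switch box (both rockers visible, magnet clear of it). The right crop is the remote with mushroom stop, square key and two jog buttons. I move over the box with the jaws shut so I can measure it with the wrist camera.

Call:
apply_moves --pt "-30 -30 0 0 1" --pt "-30 -30 0 0 1" --pt "-10 -40 0 0 1" --pt "0 -40 0 0 1" --pt "0 -40 0 0 1"

```text
clock: 0.57
ee_pos: [430.0, -180.4, 242.7]
tcp_rot: [3.141, 0.0, 1.571]
ft_force: [0.9, 0.1, 0.3]
width: 25.4
```

Call:
apply_moves --pt "0 -40 0 0 1" --pt "0 0 0 0 1" --pt "0 0 0 0 1" --pt "0 0 0 0 1" --pt "0 0 0 0 1"

```text
clock: 0.98
ee_pos: [431.1, -218.0, 242.3]
tcp_rot: [-3.141, -0.0, 1.572]
ft_force: [0.2, 0.1, -0.5]
width: 0.1
```

Run:
```python
from h import *
im,d=grab('wrist'); cv2.imwrite('pics/wrist1.png',im)
o=manip.get_obs(); print(o['ee_pos'],o['tcp_rot'],o['width'],o['ft_force'],o['clock'])
```

```text
[ 431.18043685 -217.85651724  242.35369249] [-3.14153941e+00 -1.50168158e-04  1.57231765e+00] 0.3272786987673373 [-0.70266503 -0.30486895  0.06757131] 1.0333
```

View pics/wrist1.png

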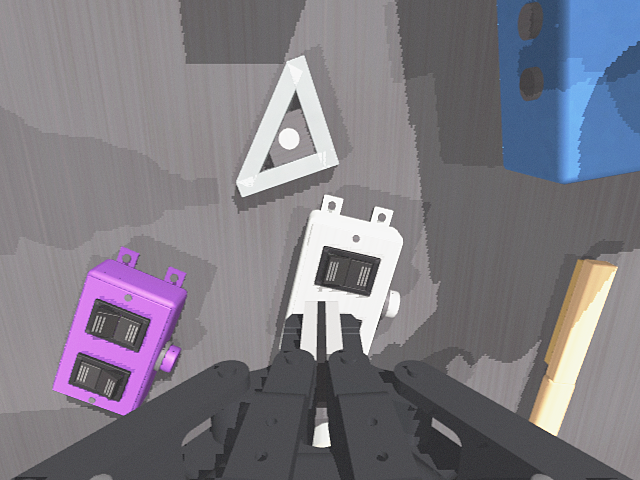

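The left-hand rocker of the aluminium box is at (348,270), with its +x axis tilted clockwise (yaw about -0.2). I measure its bezel.

```bash
cat >> h.py <<'E'
def bezel(c,u0,v0,z,half=55,thr=90,tag='bz'):
    g=cv2.cvtColor(c.im,cv2.COLOR_BGR2GRAY); m=np.zeros_like(g); y0,x0=max(0,v0-half),max(0,u0-half)
    m[y0:v0+half,x0:u0+half]=(g[y0:v0+half,x0:u0+half]<thr)*255
    m=cv2.morphologyEx(m,cv2.MORPH_CLOSE,np.ones((5,5)))
    n,l,st,ce=cv2.connectedComponentsWithStats(m); k=l[v0,u0]; 
    cn=max(cv2.findContours((l==k).astype(np.uint8),cv2.RETR_EXTERNAL,cv2.CHAIN_APPROX_NONE)[0],key=cv2.contourArea)
    P=np.array([c.plane(*p[0],z)[:2] for p in cn],np.float32); r=cv2.minAreaRect(P)
    v=c.im.copy(); cv2.drawContours(v,[cn],-1,(0,0,255),1); return r,v
E
python3 - <<'E'
from h import *
w=C('wrist')
for t in(70,90,110):
    r,v=bezel(w,348,270,46,thr=t); print(t,np.round(r[0],1),np.round(r[1],1),round(r[2],1))
r,v=bezel(w,348,270,46)
P=w.cloud(); 
m=(P[...,2]>38)&(P[...,2]<46)&(P[...,0]>330)&(P[...,0]<560)&(P[...,1]<-215)&(P[...,1]>-310)
v2=w.im.copy(); v2[m]=(0,255,0)
cv2.imwrite('pics/bz1.png',np.hstack([cv2.resize(x[180:360,250:450],None,fx=2,fy=2) for x in(v,v2)]))
# edges left/right of box along rows
for yy in range(215,290,12):
    q=np.where(m[yy])[0]; 
    if len(q): print(yy,w.plane(q[0],yy,42)[:2].round(1),w.plane(q[-1],yy,42)[:2].round(1))
# raised rocker height
for u in range(322,376,4): print(u,w.dep(u,270).round(1))
E
```

```text
70 [ 453.7 -268.7] [37.5 51.8] 76.6
90 [ 453.7 -268.8] [38.  52.3] 76.7
110 [ 453.7 -268.9] [38.4 52.3] 76.7
227 [ 421.7 -228.8] [ 456.9 -228.8]
239 [ 418.  -239.8] [ 500.7 -239.8]
251 [ 415.2 -251.1] [ 499.6 -251.1]
263 [ 414.2 -262.6] [ 497.5 -262.5]
275 [ 410.3 -274.3] [ 495.5 -274.2]
287 [ 408.3 -286.2] [ 492.4 -286.2]
322 [ 431.4 -267.5   46.7]
326 [ 434.9 -265.7   51.3]
330 [ 438.4 -265.4   52.1]
334 [ 442.  -265.3   52.2]
338 [ 445.6 -266.3   49.8]
342 [ 449.2 -266.3   49.9]
346 [ 452.9 -267.4   46.9]
350 [ 456.5 -267.4   46.9]
354 [ 460.  -267.1   47.6]
358 [ 463.7 -267.5   46.7]
362 [ 467.2 -267.    47.9]
366 [ 470.6 -266.6   48.9]
370 [ 474.4 -267.3   47.3]
374 [ 478.  -267.3   47.1]
```

View pics/bz1.png

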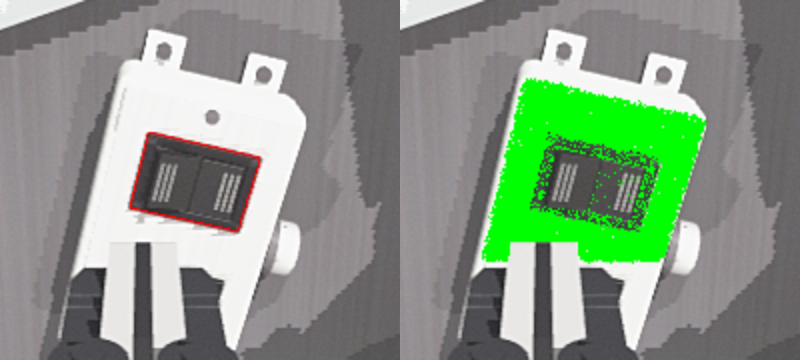

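Call:
apply_moves --pt "4 -24 -30 -0.117 1" --pt "4 -23 -30 -0.116 1" --pt "0 0 -35 0 1" --pt "0 0 -30 0 1" --pt "0 0 -20 0 1"

```text
clock: 1.45
ee_pos: [438.2, -264.4, 94.6]
tcp_rot: [-3.139, -0.001, 1.339]
ft_force: [-0.2, -0.4, 0.0]
width: 0.2
```

Call:
apply_moves --pt "0 0 0 0 1" --pt "0 0 0 0 1" --pt "0 0 0 0 1" --pt "0 0 0 0 1" --pt "0 0 0 0 1"

```text
clock: 1.87
ee_pos: [440.0, -266.2, 98.8]
tcp_rot: [3.139, 0.001, 1.338]
ft_force: [-0.5, -0.9, -0.6]
width: -0.1
```

Run:
```python
from h import *
im,d=grab('wrist'); cv2.imwrite('pics/wrist2.png',im)
o=manip.get_obs(); print(o['ee_pos'],o['tcp_rot'],o['width'],o['ft_force'],o['clock'])
w=C('wrist'); print(w.proj([438.1,-265.1,52]),w.proj([453.7,-268.8,47]))
```

```text
[ 439.77259273 -266.17144225   98.5323667 ] [3.13965153e+00 5.87466743e-04 1.33806059e+00] 0.016183287024734663 [0.51891817 0.18231257 0.13284012] 1.9167
(np.float64(317.8630191417263), np.float64(284.5566007052243)) (np.float64(349.4308361054722), np.float64(280.57464246404976))
```

View pics/wrist2.png

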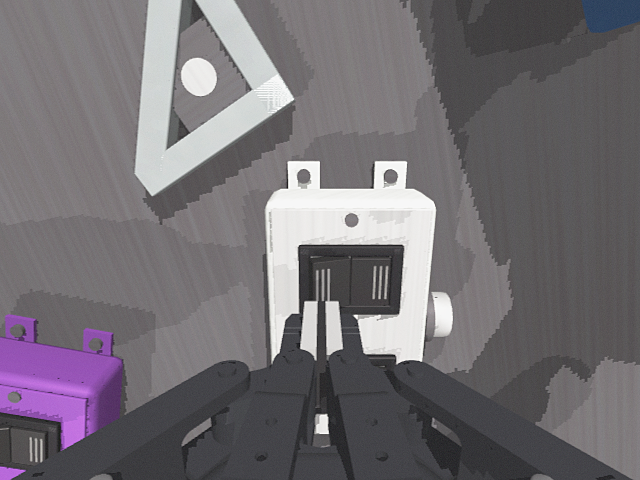

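The fingers line up with the near half of the left rocker (stripes at u≈320, hinge at u≈350). I descend in small steps.

Call:
apply_moves --pt "-2 1 -10 0 1" --pt "0 0 -10 0 1" --pt "0 0 -8 0 1" --pt "0 0 0 0 1" --pt "0 0 0 0 1"

```text
clock: 2.33
ee_pos: [436.8, -264.8, 68.9]
tcp_rot: [-3.141, -0.0, 1.338]
ft_force: [0.5, 0.3, 0.3]
width: -0.3
```

Call:
apply_moves --pt "0 0 -3 0 1" --pt "0 0 -3 0 1" --pt "0 0 -2 0 1" --pt "0 0 -1 0 1" --pt "0 0 0 0 1"

```text
clock: 2.75
ee_pos: [437.0, -264.9, 60.1]
tcp_rot: [-3.141, -0.0, 1.338]
ft_force: [-0.2, 0.6, -0.5]
width: -0.3
```

Call:
apply_moves --pt "0 0 -1 0 1" --pt "0 0 -1 0 1" --pt "0 0 0 0 1" --pt "0 0 0 0 1" --pt "0 0 0 0 1"

```text
clock: 3.17
ee_pos: [437.1, -264.9, 58.4]
tcp_rot: [3.142, 0.0, 1.338]
ft_force: [0.9, -0.3, -0.3]
width: 0.3
```

Call:
apply_moves --pt "0 0 -1 0 1" --pt "0 0 0 0 1" --pt "0 0 -1 0 1" --pt "0 0 0 0 1" --pt "0 0 0 0 1"

```text
clock: 3.58
ee_pos: [437.4, -265.1, 57.7]
tcp_rot: [3.14, 0.0, 1.338]
ft_force: [-9.1, 3.9, 28.6]
width: -0.0
```

Run:
```python
from h import *
o=manip.get_obs(); print(o['ee_pos'],o['ft_force'],o['clock'])
im,d=grab('wrist'); cv2.imwrite('pics/wrist3.png',cv2.resize(im[150:400,200:500],None,fx=2,fy=2))
im,d=grab('side'); cv2.imwrite('pics/side3.png',cv2.resize(im[270:390,330:450],None,fx=4,fy=4))
```

```text
[ 437.37875689 -265.08120669   57.74108745] [-9.11206724  3.88974063 28.61598061] 3.5833
```

View pics/wrist3.png

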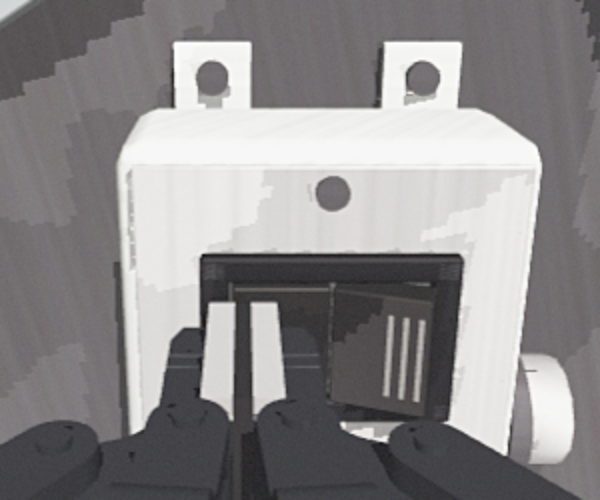

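View pics/side3.png

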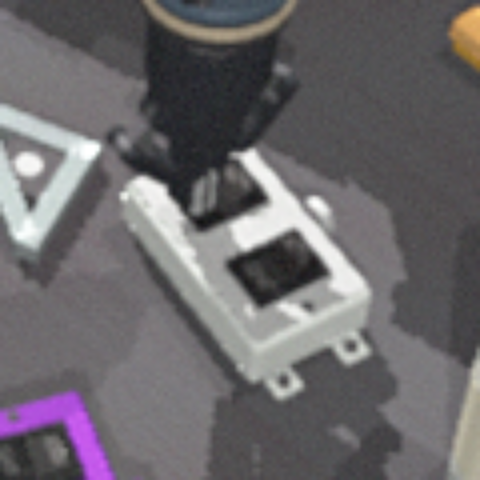

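The far end is up at wrist-crop (380,340), so the extraction rocker has snapped over. I lift straight off.

Call:
apply_moves --pt "0 0 20 0 1" --pt "0 0 40 0 1" --pt "0 0 40 0 1" --pt "0 0 40 0 1" --pt "0 0 40 0 1"

```text
clock: 4.1
ee_pos: [436.6, -264.7, 238.4]
tcp_rot: [3.141, 0.0, 1.338]
ft_force: [0.5, -0.3, -0.1]
width: 0.4
```

Call:
apply_moves --pt "0 30 20 0.1 1" --pt "0 40 0 0.1 1" --pt "0 40 0 0.1 1" --pt "0 40 0 0.1 1" --pt "10 40 0 0 1"

```text
clock: 4.52
ee_pos: [445.8, -73.4, 256.8]
tcp_rot: [3.141, 0.0, 1.744]
ft_force: [0.5, -0.8, 0.3]
width: 0.1
```

Call:
apply_moves --pt "10 40 0 0 1" --pt "20 36 0 0 1" --pt "30 30 0 0 1" --pt "30 30 0 0 1" --pt "30 20 0 0 1"

```text
clock: 4.93
ee_pos: [566.8, 83.0, 256.4]
tcp_rot: [3.141, -0.0, 1.74]
ft_force: [0.3, -0.9, 0.4]
width: 0.0
```

Call:
apply_moves --pt "0 0 0 0 1" --pt "0 0 0 0 1" --pt "0 0 0 0 1" --pt "0 0 0 0 1" --pt "0 0 0 0 1"

```text
clock: 5.35
ee_pos: [565.4, 79.2, 256.9]
tcp_rot: [3.141, 0.0, 1.737]
ft_force: [-0.7, 0.3, 0.8]
width: 0.0
```

Run:
```python
from h import *
o=manip.get_obs(); print(o['ee_pos'],o['tcp_rot'],o['ft_force'],o['clock'])
im,d=grab('wrist'); cv2.imwrite('pics/wrist4.png',im)
im,d=grab('side'); cv2.imwrite('pics/side4.png',cv2.resize(im[290:390,340:440],None,fx=5,fy=5))
```

```text
[565.41095014  79.18296766 256.94010013] [3.14089846e+00 5.57771673e-05 1.73672946e+00] [-0.70836885  0.25967645  0.82238378] 5.35
```

View pics/wrist4.png

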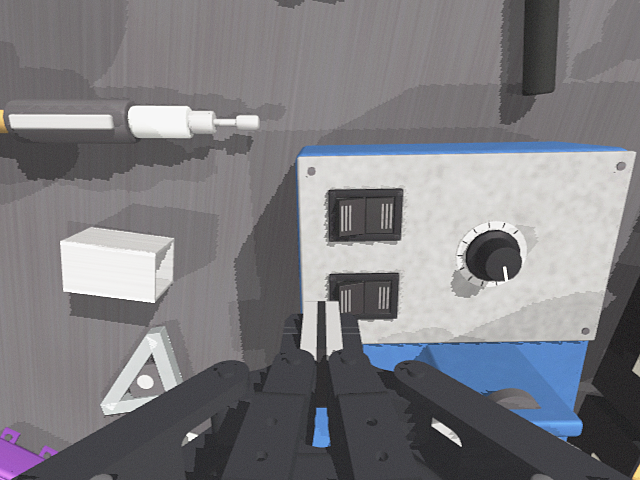

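View pics/side4.png

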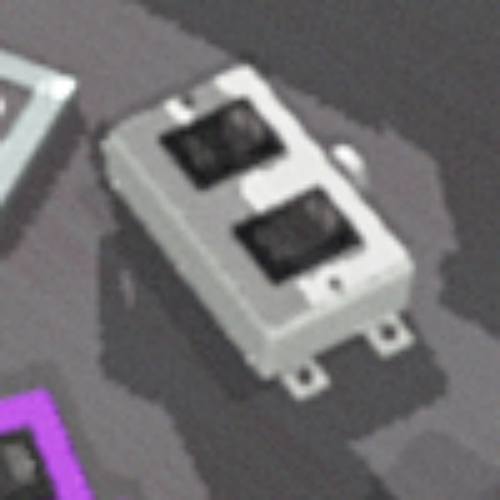

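The outer deck rocker is at wrist (366,215), with the direction rocker at (363,296). In the side view both box rockers look alike now (near end down). I measure the mains rocker.

Run:
```python
from h import *
w=C('wrist')
for t in(70,90,110):
    r,v=bezel(w,366,222,116,thr=t,half=48); print(t,np.round(r[0],1),np.round(r[1],1),round(r[2],1))
cv2.imwrite('pics/bz2.png',cv2.resize(v[150:350,280:460],None,fx=3,fy=3))
# hole line deck: near-left, far-left
print([w.plane(*p,112)[:2].round(1) for p in((311,171),(621,166),(586,331))])
for u in range(332,402,5): print(u,w.dep(u,215).round(1))
```

```text
70 [593.5  97.9] [52.1 37.9] 10.4
90 [593.6  97.9] [52.5 38.1] 10.7
110 [593.3  97.8] [53.2 38.5] 10.4
[array([550.8, 122. ]), array([764.1, 161.1]), array([788. ,  32.9])]
332 [570.4  94.3 116.5]
337 [573.7  95.6 119.6]
342 [576.9  97.  123.1]
347 [580.3  97.5 122.8]
352 [584.2  97.2 119. ]
357 [587.8  97.7 118.6]
362 [591.2  98.4 119. ]
367 [595.   98.6 117.3]
372 [598.3  99.5 118.8]
377 [602.   99.8 117.3]
382 [605.5 100.4 117.4]
387 [608.9 101.1 118.3]
392 [612.6 101.5 117.3]
397 [616.6 101.7 115.2]
```

View pics/bz2.png

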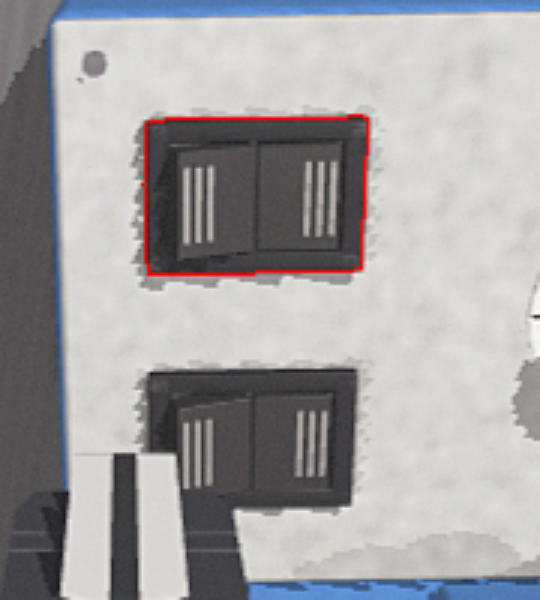

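Call:
apply_moves --pt "12 16 -20 0.016 1" --pt "0 0 -35 0 1" --pt "0 0 -30 0 1" --pt "0 0 -20 0 1" --pt "0 0 0 0 1"

```text
clock: 5.87
ee_pos: [575.5, 95.3, 147.6]
tcp_rot: [-3.136, -0.0, 1.753]
ft_force: [-0.4, -0.0, -0.1]
width: 0.1
```

Call:
apply_moves --pt "0 0 0 0 1" --pt "0 0 0 0 1" --pt "0 0 0 0 1" --pt "0 0 0 0 1" --pt "0 0 0 0 1"

```text
clock: 6.28
ee_pos: [578.5, 96.0, 152.4]
tcp_rot: [3.14, 0.0, 1.754]
ft_force: [-0.0, 0.5, 0.4]
width: -0.1
```

Run:
```python
from h import *
o=manip.get_obs(); print(o['ee_pos'],o['tcp_rot'],o['ft_force'],o['clock'])
im,d=grab('wrist'); cv2.imwrite('pics/wrist5.png',cv2.resize(im[150:400,200:500],None,fx=2,fy=2))
```

```text
[578.54161125  96.01943796 152.36739736] [3.13992871e+00 5.99669379e-05 1.75367572e+00] [-0.03858978  0.49590594  0.4435331 ] 6.2833
```

View pics/wrist5.png

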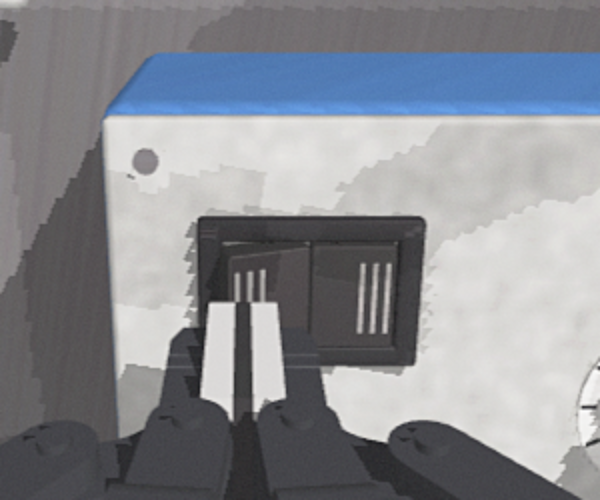

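Call:
apply_moves --pt "0 -1 -8 0 1" --pt "0 0 -6 0 1" --pt "0 0 0 0 1" --pt "0 0 0 0 1" --pt "0 0 0 0 1"

```text
clock: 6.75
ee_pos: [577.9, 95.0, 137.2]
tcp_rot: [-3.141, -0.0, 1.754]
ft_force: [0.6, 0.8, -0.1]
width: 0.1
```

Call:
apply_moves --pt "0 0 -3 0 1" --pt "0 0 -3 0 1" --pt "0 0 -2 0 1" --pt "0 0 0 0 1" --pt "0 0 0 0 1"

```text
clock: 7.17
ee_pos: [577.9, 95.0, 129.1]
tcp_rot: [-3.141, -0.0, 1.754]
ft_force: [-0.1, -0.2, -0.1]
width: 0.0
```

Call:
apply_moves --pt "0 0 -1 0 1" --pt "0 0 0 0 1" --pt "0 0 -1 0 1" --pt "0 0 0 0 1" --pt "0 0 0 0 1"

```text
clock: 7.58
ee_pos: [578.1, 95.1, 128.0]
tcp_rot: [3.141, 0.0, 1.754]
ft_force: [-4.1, -0.8, 8.6]
width: -0.1
```

Run:
```python
from h import *
o=manip.get_obs(); print(o['ee_pos'],o['ft_force'],o['clock'])
im,d=grab('wrist'); cv2.imwrite('pics/wrist6.png',cv2.resize(im[150:400,200:500],None,fx=2,fy=2))
```

```text
[578.11564866  95.05915653 127.998946  ] [-4.07920645 -0.82897356  8.55637547] 7.5833
```

View pics/wrist6.png

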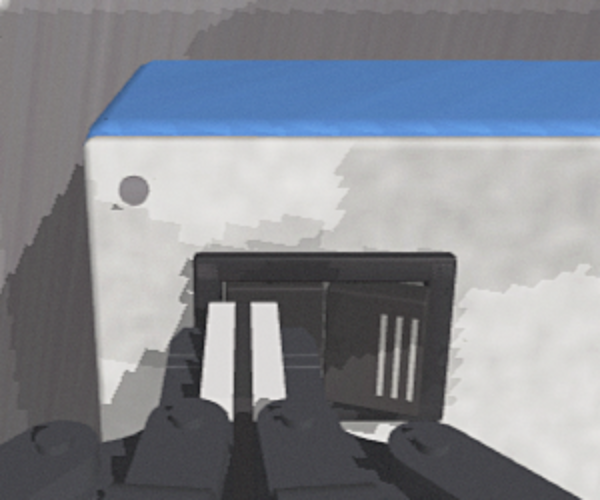

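Mains rocker snapped (far end up at crop (380,340)). Lift, then go to the remote.

Call:
apply_moves --pt "0 0 20 0 1" --pt "0 0 40 0 1" --pt "0 0 40 0 1" --pt "0 0 30 0 1" --pt "0 0 0 0 1"

```text
clock: 8.05
ee_pos: [579.9, 95.3, 263.8]
tcp_rot: [3.133, 0.0, 1.754]
ft_force: [-0.1, 0.5, 0.8]
width: -0.3
```

Run:
```python
from h import *
c=C('scene')
for p in((485,390),(505,375),(455,403),(400,430),(410,352),(396,366),(430,340)): print(p,c.dep(*p).round())
P=c.cloud(); m=(P[...,2]>60)&(P[...,2]<230)&(P[...,0]>250)&(P[...,0]<700)&(P[...,1]>280)&(P[...,1]<700)
q=P[m]; print(q.min(0),q.max(0)); q=q[q[:,2]>75]; print(q.min(0),q.max(0))
```

```text
(485, 390) [483. 516. 203.]
(505, 375) [428. 523. 206.]
(455, 403) [547. 492. 197.]
(400, 430) [628. 445.  22.]
(410, 352) [485. 334.  53.]
(396, 366) [540. 338.  64.]
(430, 340) [423. 344.  50.]
[394.73055814 313.73796163  60.00546216] [595.59421298 554.04203312 213.76571891]
[394.73055814 470.07454518 164.89981435] [595.59421298 551.7703052  213.76571891]
```

Call:
apply_moves --pt "-30 20 0 -0.06 1" --pt "-20 35 0 -0.05 1" --pt "-15 38 0 0 1" --pt "-15 38 0 0 1" --pt "-10 38 0 0 1"

```text
clock: 8.47
ee_pos: [486.6, 265.4, 257.7]
tcp_rot: [3.141, -0.0, 1.643]
ft_force: [0.9, -0.0, 0.2]
width: -0.2
```

Call:
apply_moves --pt "-5 38 0 0 1" --pt "-5 33 0 0 1" --pt "0 0 0 0 1" --pt "0 0 0 0 1" --pt "0 0 0 0 1"

```text
clock: 8.88
ee_pos: [478.0, 334.7, 257.1]
tcp_rot: [-3.141, 0.0, 1.644]
ft_force: [-0.1, 0.1, -0.6]
width: -0.2
```

Run:
```python
from h import *
o=manip.get_obs(); print(o['ee_pos'],o['tcp_rot'],o['ft_force'],o['clock'])
im,d=grab('wrist'); cv2.imwrite('pics/wrist7.png',im)
```

```text
[477.97822743 334.71508137 257.13816351] [-3.14144758e+00  4.15366342e-04  1.64415389e+00] [-0.1146528   0.08620111 -0.62162027] 8.8833
```

View pics/wrist7.png

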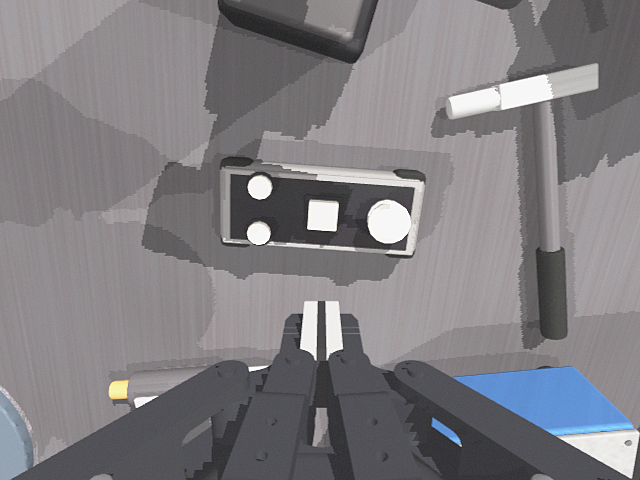

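The remote's square key is at (323,215), the stop at (389,221) and the jogs at (260,186) and (259,233). I measure the key.

Run:
```python
from h import *
w=C('wrist'); c=C('scene')
def blob(c,u0,v0,z,half,thr):
    g=c.im.min(2); m=np.zeros_like(g); m[v0-half:v0+half,u0-half:u0+half]=(g[v0-half:v0+half,u0-half:u0+half]>thr)*255
    n,l,st,ce=cv2.connectedComponentsWithStats(m); k=l[v0,u0]
    cn=max(cv2.findContours((l==k).astype(np.uint8),cv2.RETR_EXTERNAL,cv2.CHAIN_APPROX_NONE)[0],key=cv2.contourArea)
    P=np.array([c.plane(*p[0],z)[:2] for p in cn],np.float32); return cv2.minAreaRect(P)
for t in(140,170,200,225):
  for n,p,z,h in(('key',(323,215),52,25),('stop',(389,221),66,32),('jL',(260,186),50,20),('jR',(259,233),50,18)):
    r=blob(w,*p,z,h,t); print(t,n,np.round(r[0],1),np.round(r[1],1),round(r[2],1))
r=blob(c,410,352,52,9,170); print('scene key',r)
print([w.dep(*p).round(1) for p in((323,215),(389,221),(260,186),(290,200))])
im=w.im[140:270,200:440]; cv2.imwrite('pics/rem.png',cv2.resize(im,None,fx=3.2,fy=3.2))
```

```text
140 key [478.7 333.3] [27.2 26.4] 89.8
140 stop [536.4 335.5] [55.1 55.2] 4.2
140 jL [422.4 353.9] [20.9 19.9] 47.5
140 jR [421.  309.8] [27.5 20.5] 62.8
170 key [478.8 333.2] [27. 26.] 89.8
170 stop [539.2 335.7] [43.9 55.2] 4.2
170 jL [422.3 353.4] [20.2 20.1] 4.2
170 jR [422.5 312.1] [20.7 19.9] 46.9
200 key [478.7 332.5] [25.5 25.9] 89.8
200 stop [538.9 335.7] [43.2 55.2] 4.2
200 jL [422.3 353.9] [20.1 19.2] 4.2
200 jR [422.  311.6] [19.5 19.7] 48.5
225 key [478.8 332.4] [25.  25.2] 0.5
225 stop [535.5 335.4] [35.9 37.2] 6.3
225 jL [421.9 353.4] [19.6 18.7] 48.0
225 jR [422.1 311.2] [19.9 18.8] 4.2
scene key ((480.56787109375, 331.62152099609375), (22.421417236328125, 24.496675491333008), 0.004657940939068794)
[array([479.3, 333.5,  51.9]), array([535.5, 335.6,  65.7]), array([422.8, 354.9,  50. ]), array([448.8, 342.7,  41.3])]
```

View pics/rem.png

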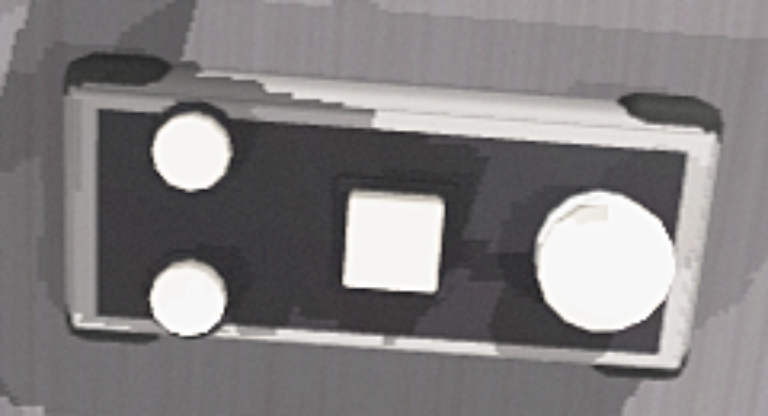

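Key centre is (479,333), 52 high, and 27x26 in size. The jogs sit 56 mm behind it and the stop 57 mm ahead, matching the description. I descend to hover.

Call:
apply_moves --pt "1 -2 -30 -0.05 1" --pt "0 0 -40 0 1" --pt "0 0 -40 0 1" --pt "0 0 -35 0 1" --pt "0 0 -20 0 1"

```text
clock: 9.35
ee_pos: [477.9, 330.5, 88.7]
tcp_rot: [-3.139, 0.002, 1.592]
ft_force: [-0.0, 1.2, 0.1]
width: -0.1
```

Call:
apply_moves --pt "0 0 0 0 1" --pt "0 0 0 0 1" --pt "0 0 0 0 1" --pt "0 0 0 0 1" --pt "0 0 0 0 1"

```text
clock: 9.77
ee_pos: [480.0, 333.4, 94.1]
tcp_rot: [3.139, -0.002, 1.593]
ft_force: [-0.4, -0.4, -0.2]
width: 0.2
```

Run:
```python
from h import *
o=manip.get_obs(); print(o['ee_pos'],o['tcp_rot'],o['ft_force'],o['clock'])
im,d=grab('wrist'); cv2.imwrite('pics/wrist8.png',im); w=C('wrist'); print(w.proj([479,333,52]))
im,d=grab('side'); cv2.imwrite('pics/side8.png',im[80:320,130:450])
```

```text
[479.95304886 333.41535606  94.0628195 ] [ 3.13931526e+00 -1.51170946e-03  1.59348860e+00] [-0.371841   -0.36587158 -0.2185116 ] 9.7667
(np.float64(319.9914311473413), np.float64(290.89062325781197))
```

View pics/wrist8.png

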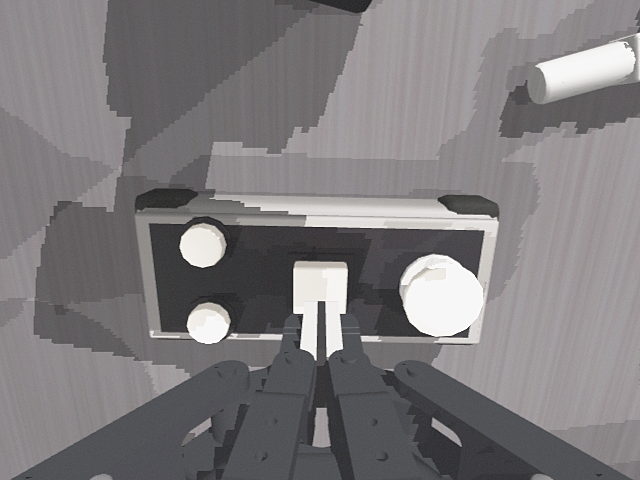

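View pics/side8.png

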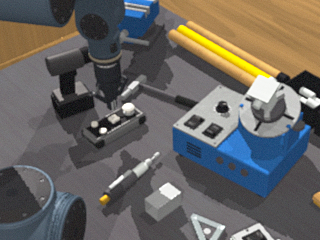

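Call:
apply_moves --pt "-1 0 -12 0 1" --pt "0 0 -10 0 1" --pt "0 0 -4 0 1" --pt "0 0 0 0 1" --pt "0 0 0 0 1"

```text
clock: 10.28
ee_pos: [477.9, 332.9, 66.2]
tcp_rot: [-3.141, 0.0, 1.594]
ft_force: [0.7, 0.0, 0.2]
width: 0.3
```

Call:
apply_moves --pt "0 0 -2 0 1" --pt "0 0 -2 0 1" --pt "0 0 -2 0 1" --pt "0 0 -2 0 1" --pt "0 0 0 0 1"

```text
clock: 10.7
ee_pos: [478.3, 333.2, 58.3]
tcp_rot: [3.141, -0.0, 1.594]
ft_force: [-0.2, 0.3, 4.8]
width: -0.2
```

Call:
apply_moves --pt "0 0 -1 0 1" --pt "0 0 0 0 1" --pt "0 0 0 0 1" --pt "0 0 0 0 1" --pt "0 0 0 0 1"

```text
clock: 11.12
ee_pos: [478.3, 333.2, 58.0]
tcp_rot: [3.141, -0.001, 1.594]
ft_force: [0.1, 0.1, 10.4]
width: -0.3
```

The force climbs steeply with only 0.3 mm of travel, so the key is at its stop. One slight extra push, then lift.

Call:
apply_moves --pt "0 0 -0.5 0 1" --pt "0 0 0 0 1" --pt "0 0 0 0 1" --pt "0 0 0 0 1" --pt "0 0 0 0 1"

```text
clock: 11.53
ee_pos: [478.4, 333.2, 57.8]
tcp_rot: [3.14, -0.001, 1.594]
ft_force: [-1.7, -1.7, 16.2]
width: 0.2
```

Call:
apply_moves --pt "0 0 8 0 1" --pt "0 0 30 0 1" --pt "0 0 40 0 1" --pt "0 0 40 0 1" --pt "0 0 40 0 1"

```text
clock: 11.95
ee_pos: [477.3, 332.5, 216.5]
tcp_rot: [-3.141, 0.001, 1.594]
ft_force: [0.5, 0.9, -0.6]
width: 0.1
```

Call:
apply_moves --pt "0 0 30 0 1" --pt "0 0 10 0 1" --pt "0 0 0 0 1" --pt "0 0 0 0 1" --pt "0 0 0 0 1"

```text
clock: 12.37
ee_pos: [477.5, 332.7, 253.5]
tcp_rot: [-3.14, 0.001, 1.594]
ft_force: [-0.4, -0.0, -0.9]
width: 0.3
```

Run:
```python
from h import *
o=manip.get_obs(); print(o['ee_pos'],o['ft_force'],o['clock'])
im,d=grab('wrist'); w=C('wrist'); s0=C('side'); c0=C('scene')
im2,_=grab('side');im3,_=grab('scene')
cv2.imwrite('pics/fin_w.png',im); cv2.imwrite('pics/fin_s.png',cv2.resize(im2[160:420,160:460],None,fx=2,fy=2)); cv2.imwrite('pics/fin_c.png',im3)
c=C('scene')
for n,uv in(('key',None),):
    for p in([479,333,52],[535.8,335.5,66],[422.2,353.6,50],[422.2,311.8,50]):
        u,v=w.proj(p); print(p,np.round((u,v)),w.dep(u,v).round(1))
P=c.cloud()
for nm,cx,cy,yaw,z in(('box L',453.7,-268.8,-.233,47),('mains',593.5,97.9,.182,117),('dir',605.1,35,.182,117)):
  for n in('scene','side'):
    k=C(n)
    for off in(-14,14):
        p=[cx+off*np.cos(yaw),cy+off*np.sin(yaw),z]; u,v=k.proj(p); u,v=int(round(u)),int(round(v)); q=k.cloud()[v-1:v+2,u-1:u+2].reshape(-1,3); print(nm,n,off,np.median(q,0).round(1))
```

```text
[477.51986282 332.6813146  253.48460369] [-0.37599093 -0.02812318 -0.88914691] 12.3667
[479, 333, 52] [324. 214.] [479.  333.2  52.8]
[535.8, 335.5, 66] [392. 216.] [535.8 335.5  66.2]
[422.2, 353.6, 50] [258. 189.] [422.5 353.9  51.8]
[422.2, 311.8, 50] [260. 235.] [422.3 312.   50.6]
box L scene -14 [ 438.9 -264.5   47.3]
box L scene 14 [ 469.2 -267.9   52.5]
box L side -14 [ 439.4 -265.3   48.4]
box L side 14 [ 465.5 -273.9   49.5]
mains scene -14 [580.3  95.3 115.9]
mains scene 14 [609.8 101.2 122.4]
mains side -14 [577.9  94.7 116. ]
mains side 14 [603.8  97.4 120.4]
dir scene -14 [592.7  32.  121.8]
dir scene 14 [619.6  35.9 116.9]
dir side -14 [588.6  29.3 120.6]
dir side 14 [617.   37.2 118.3]
```

View pics/fin_c.png

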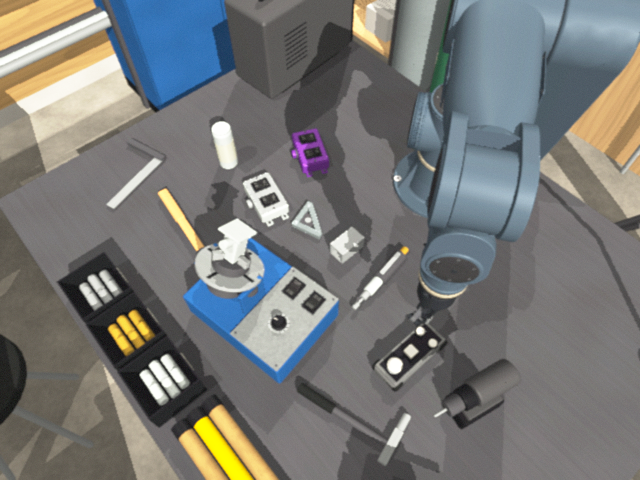

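View pics/fin_s.png

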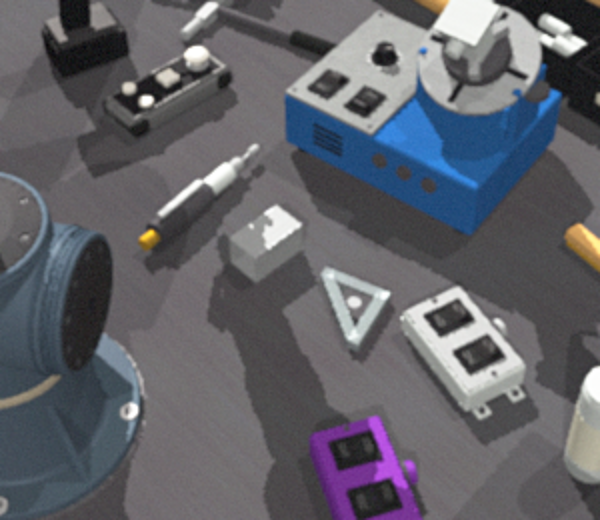

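View pics/fin_w.png

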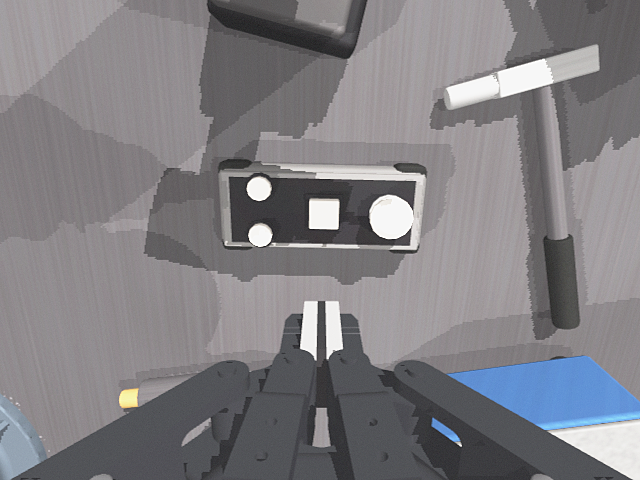

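Both rockers read near end down and far end up, and the direction rocker still has its near end up. The start key is back out at 52.8 mm, the remote has not moved, and nothing else is disturbed. Handing in.

```bash
python3 -c "
from station import manip
print(manip.hand_in())"
```

```text
the job is handed in; nothing more can be done
None
```

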